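# Tip the shrimp tube down and close the breeder box

### The arm

A 6-joint arm with a two-finger parallel gripper is mounted at the origin on the work surface. World frame = base frame: x ahead of the robot, y to its left, z up, the work surface at z = 0. Lengths are in m, angles in rad, forces in N, time in s.
With the tool pointing down it reaches from about 0.35 to 0.975 m from the base axis. Payload 4.9 kg.
Tool frame: the origin (TCP) lies on the centre line of the jaws, within the pads' length; the fingertips stand 19 mm ahead of it and the grasp point (between the pads) is the TCP; z points along the fingers, y is the line along which they close (so a half turn about z gives the same grasp; the last joint's range is limited). The gripper opens to 85 mm and grips with 20 to 120 N. Pads are 22 mm wide; open, the fingers measure 114 mm over their backs; the gripper's body (76 mm by 85 mm) begins 54 mm behind the grasp point. The pads swing forward as they close: fully open they stand 13 mm farther back than shut.
Start: joints at [-1.246, 0.053, 1.613, -0, 1.476, -0.119], TCP at [0.268, -0.564, 0.25] pointing down, gripper open.
Joint ranges: [-3.01, 3.01], [-1.01, 2.22], [0.06, 2.58], [-1.02, 4.17], [0.09, 2.62], [-3.14, 3.14]. Speed limits (rad/s): [2.57, 2.57, 3.14, 3.14, 3.14, 3.14].

### API

Orientations are given as a unit quaternion [w, x, y, z].
In Python, from plant import state, grab_frame, ticket, spotter gives the robot as it stands.
- The arm moves only by the tool apply_moves, never from a script. Its argument "series" is a list of rows, each an object of numbers: "jaw": the closure, from 0 (fully open) to 1 (shut); "dx", "dy", "dz": the shift along the tool's x, y, z in mm; "turn": the turn about the tool's z in rad. A call has 1 to 5 rows; each row is the pose to reach, as a shift and turn from the pose commanded when the call began, along the tool's axes at that moment; what a row does not reach only later rows make up. A row lasts 1/12 s, in which the tool goes at most 41.7 mm and 7.16 degrees, less where a joint would pass 70% of its speed; a pose out of reach is approached as far as the arm can. A call with a gripper value outside its range is refused whole. The fingers move at their own pace and stop on an object; the grip force is fixed at half the most. Time passes only in rows, so rows that repeat a pose let the fingers close. It gives the time, the measured TCP pose, the force, the opening and the grip force at its end, in the units of the state.
- state(): the state, without advancing time (a new reading comes with each control period).
- grab_frame(name): name is "scene" or "top" or "wrist"; returns a dict with "pixels" (400x640x3 uint8, red, green, blue), "mtx" (3x3 intrinsics, pixels), "camera_from_world" (4x4, takes a point from world to camera coordinates). Camera axes: x right, y down, z forward; pixel columns grow to the right and rows downward; lengths in m; the calibration is good to about 2 mm. A picture is of the moment at which its call begins. There is no depth.
- ticket.job_done(): hands the job in; it is judged then, once.
Trained networks look in a picture, given as the dict that the camera call returned (one of the last four; its "shot" number tells which), for a name from the list of things; names that differ only in an ending like _2 or _b are one class to them, and where a whole thing is asked for, a point or a joint stands for the part that bears it (a point fixed in the world has none). Each returns a list of dicts, best first, with "conf" (0 to 1); they miss things now and then, are a little off and sometimes report something else, mostly with a low value. They report only what shows in the picture. A call takes as long as a camera call.
- spotter.outline_of(picture, target): "region" (400x640 bool, what is visible of it) and "extent" ([left, top, right, bottom] in pixels, round what is visible of it).
The state is a dict: "time": time; "joint_pos": joint angles; "joint_vel": joint speeds; "joint_efforts": joint torques, N m; "tool_pos": TCP position; "tool_rot": TCP orientation; "contact_force": force on the tool from outside, world axes, zero at the start; "ft_torque": the same for the moment, N m; "gripper_width": opening from 0.0 (shut) to 1.0 (fully open); "grasp_force": force on a finger pad.
Only numpy, scipy, OpenCV 4.12 (cv2) and the standard library are available. Lean on these libraries where they do the work, as an engineer would, in place of code of your own. Each camera call takes 0.05 s, during which the arm holds its last target. There are 200 camera calls.

### The job

The white ceramic shrimp tube stands on end in the open breeder box and is too tall for the lid. First, with the lid still open, gently push the top of the tube with a fingertip so that it tips over and lies flat inside the box; then push the lid over and press it gently down until it is fully shut, and move clear. Only push: do not pinch or lift anything, and leave the siphon bell, the suction-cup clip and the tongs as they are.

Things in the scene. Friction and masses are not known exactly. Their poses are not given: they have to be found in the camera images.
- breeder_box: Clear acrylic open-topped box with a white rim; it does not move. Outer size 130 (its x) x 250 (its y) x 66 mm high, walls and floor 5 mm thick, so inside 120 x 240 mm, 61 mm deep. Origin: centre of its underside, on the work surface. Its x axis points to the hinge side (away from the robot at yaw 0; yaw within 0.35 rad), z up.
- shrimp_tube: White ceramic tube, open at both ends, outer diameter 40 mm, bore 30 mm, length 92 mm, loose, 0.1 to 0.2 kg. It starts standing on the box floor, its top 31 mm above the rim, within 70 mm of the box's middle along the box's y. It fits lying along the box's y if tipped towards the end with more room. Origin: centre of the end it stands on at the start; z along the tube's axis, up at the start.
- tube_middle (a point): The middle of the shrimp tube, on its axis, 46 mm from each end (20 mm above the box floor when lying).
- lid (a joint): Angle of the lid: 0 = shut, lying flat on the rim; grows as it opens; starts between 1.6 and 1.9 (leaning back a little past upright), limit 1.95. Stiff friction hinge: the lid stays where it is left, with no spring, and takes about 1 to 3 N at 100 mm from the hinge to move.
- lid_hinge (a point): Middle of the hinge line, which runs along the box's y at the box's far (+x) rim: 65 mm along the box's x from its centre, 66 mm above the work surface.
- lid_edge (a point): Middle of the lid's free edge on its underside, 130 mm from the hinge. The lid is a clear plate 130 x 250 x 5 mm with a white border; a tab 40 mm wide, 5 mm thick, reaches 8 mm beyond this edge at its middle. Open, the lid's top face looks away from the robot. Shut, its top face is 71 mm above the work surface.
- siphon_bell: Black plastic gravel siphon bell standing mouth down beside or in front of the box, 56 mm diameter at the mouth, 115 mm high, loose. Origin: centre of its underside. Bystander.
- suction_clip: Small red plastic suction-cup clip, 42 mm diameter, 35 mm high, loose, beside or in front of the box. Origin: centre of its underside. Bystander.
- tongs: Stainless tongs lying flat on the work surface beside the box, about 220 mm long along their x, 50 mm wide, 12 mm high, loose. Origin: middle, underside. Bystander.

How it is judged:
On the way, in this order (a step that is already met when the one before it is completed fails the run):
1. the tube has been tipped over and lies flat in the box while the lid is still open (angle between shrimp_tube's own z axis and vertical between 1.45 and 1.69 rad and x of tube_middle in the frame of breeder_box between -0.06 and 0.06 m and y of tube_middle in the frame of breeder_box between -0.12 and 0.12 m and z of tube_middle in the frame of breeder_box below 0.04 m and value of joint lid above 1.2 rad), for 0.2 s.
2. the lid has been pushed fully shut over the lying tube (angle between shrimp_tube's own z axis and vertical between 1.45 and 1.69 rad and x of tube_middle in the frame of breeder_box between -0.06 and 0.06 m and y of tube_middle in the frame of breeder_box between -0.12 and 0.12 m and z of tube_middle in the frame of breeder_box below 0.04 m and value of joint lid below 0.04 rad), for 0.2 s.
At the end, for the whole second after the job is handed in: The tube lies on its side (within 0.12 rad of level) inside the box, at rest, its middle less than 40 mm above the box's underside, and the lid is shut to within 0.04 rad (5 mm at its free edge) (all of step 2 and linear speed of shrimp_tube below 0.02 m/s); the robot touches nothing.
It fails at once if the tube is lifted (its middle rises more than 20 mm above where it was when standing) (z of tube_middle in the frame of breeder_box above 0.071 m).
It fails at once if the fingers push or squeeze the tube with more than 25 N (contact force between the fingers and shrimp_tube above 25 N).
It fails at once if the fingers press the lid or box hard, with more than 60 N (contact force between the fingers and breeder_box above 60 N).
It fails at once if the siphon bell, the suction-cup clip or the tongs are moved more than 20 mm, or tipped (distance of any of siphon_bell, suction_clip, tongs from where it was at the start of the episode above 0.02 m or angle between any of siphon_bell, suction_clip, tongs's own z axis and vertical above 0.3 rad).
It also fails if it takes over 45 s, if anything falls off the work surface, if the arm or the gripper's body presses on something with over 40 N, if the wrist force passes 120 N, or if a joint passes its speed limit or range.

## Working session

There is one attempt and no reset: what is moved stays moved. The work goes in short steps, Python scripts to look and compute and a tool call to move; the robot and the scene stay as the last step left them, time stands still between calls to the robot, and variables do not carry over. Pictures are saved under pics/ and viewed, at most 10 in all, crops included, and the job is handed in when it is done.

Besides the shell and the picture viewer there is one more tool, called after "Emit:" in YAML: its name, and indented under it one key for each argument. apply_moves: Moves the arm, as the interface text tells. Its arguments: {"type":"object","properties":{"series":{"type":"array","items":{"type":"object","properties":{"jaw":{"type":"number"},"dx":{"type":"number"},"dy":{"type":"number"},"dz":{"type":"number"},"turn":{"type":"number"}}}}},"required":["series"]}

```bash
mkdir -p pics
cat > h.py <<'E'
from plant import state, grab_frame, ticket, spotter
import numpy as np, cv2
def save(n,p): cv2.imwrite('pics/'+n+'.png',p['pixels'][:,:,::-1])
def proj(p,X):
    X=np.atleast_2d(X); c=(p['camera_from_world']@np.c_[X,np.ones(len(X))].T)[:3]; u=p['mtx']@c; return (u[:2]/u[2]).T
def onz(p,uv,z):
    uv=np.atleast_2d(uv).astype(float); T=p['camera_from_world']; R=T[:3,:3]; o=-R.T@T[:3,3]
    d=(R.T@np.linalg.inv(p['mtx'])@np.c_[uv,np.ones(len(uv))].T).T
    return o+d*((z-o[2])/d[:,2])[:,None]
E
python3 - <<'E'
from h import *
np.set_printoptions(precision=3,suppress=True)
s=state();print(s['time'],s['tool_pos'],s['tool_rot'],s['gripper_width'])
for v in('scene','top'):
    p=grab_frame(v);save(v+'0',p)
    T=p['camera_from_world'];print(v,-T[:3,:3].T@T[:3,3])
    for n in('breeder_box','shrimp_tube','lid','siphon_bell','suction_clip','tongs'):
        for r in spotter.outline_of(p,n)[:1]:
            m=r['region'].astype(np.uint8);c=np.argwhere(m)[:,::-1].mean(0)
            q=cv2.minAreaRect(np.argwhere(m)[:,::-1].astype(np.float32))
            print(n,round(r['conf'],2),r['extent'],c,onz(p,c,0)[0],cv2.boxPoints(q).round().tolist())
E
```

```text
0.0 [ 0.268 -0.564  0.249] [-0.001  0.975  0.22  -0.   ] 1.002997815135447
scene [ 0.885 -0.14   0.686]
breeder_box 0.58 [166.1, 180.1, 331.7, 305.5] [241.838 243.488] [ 0.516 -0.11   0.   ] [[148.0, 239.0], [311.0, 171.0], [342.0, 245.0], [179.0, 313.0]]
shrimp_tube 0.64 [226.2, 219.0, 252.3, 258.4] [239.463 236.832] [ 0.499 -0.108  0.   ] [[223.0, 222.0], [244.0, 215.0], [256.0, 251.0], [235.0, 258.0]]
lid 0.97 [171.6, 217.3, 331.4, 297.5] [249.786 260.009] [ 0.556 -0.11   0.   ] [[168.0, 289.0], [329.0, 216.0], [335.0, 229.0], [174.0, 302.0]]
siphon_bell 0.62 [201.6, 161.5, 233.2, 211.9] [216.957 188.24 ] [ 0.365 -0.106  0.   ] [[199.0, 166.0], [224.0, 159.0], [236.0, 205.0], [211.0, 212.0]]
suction_clip 0.83 [333.8, 201.1, 352.7, 221.4] [341.532 211.085] [0.545 0.104 0.   ] [[328.0, 211.0], [341.0, 199.0], [354.0, 212.0], [342.0, 225.0]]
tongs 0.63 [113.3, 253.2, 171.0, 355.6] [135.643 303.074] [ 0.536 -0.327  0.   ] [[96.0, 260.0], [125.0, 246.0], [172.0, 342.0], [144.0, 356.0]]
top [0.439 0.049 0.988]
breeder_box 0.78 [339.2, 101.1, 499.1, 217.8] [412.346 155.386] [ 0.58  -0.121  0.   ] [[340.0, 211.0], [345.0, 96.0], [499.0, 103.0], [494.0, 218.0]]
shrimp_tube 0.56 [396.3, 163.3, 428.2, 189.7] [412.239 176.013] [ 0.538 -0.121  0.   ] [[394.0, 173.0], [420.0, 160.0], [429.0, 179.0], [403.0, 192.0]]
lid 0.7 [343.1, 96.3, 499.0, 144.2] [417.484 121.942] [ 0.647 -0.131  0.   ] [[344.0, 143.0], [345.0, 97.0], [500.0, 101.0], [499.0, 147.0]]
siphon_bell 0.72 [391.8, 238.1, 423.7, 263.6] [407.286 249.374] [ 0.392 -0.111  0.   ] [[392.0, 236.0], [423.0, 236.0], [423.0, 263.0], [392.0, 263.0]]
suction_clip 0.69 [287.1, 161.6, 309.2, 178.6] [300.162 170.656] [0.547 0.103 0.   ] [[287.0, 166.0], [305.0, 157.0], [313.0, 175.0], [295.0, 184.0]]
tongs 0.75 [497.2, 127.6, 528.1, 238.7] [515.466 185.061] [ 0.522 -0.326  0.   ] [[497.0, 130.0], [522.0, 129.0], [526.0, 238.0], [501.0, 239.0]]
```

```bash
ls pics
```

```text
scene0.png
top0.png
```

Run:
```python
import cv2
a=cv2.imread('pics/top0.png')[80:280,270:540];cv2.imwrite('pics/top0c.png',cv2.resize(a,None,fx=2.9,fy=2.9,interpolation=cv2.INTER_CUBIC))
a=cv2.imread('pics/scene0.png')[140:320,100:370];cv2.imwrite('pics/scene0c.png',cv2.resize(a,None,fx=2.9,fy=2.9,interpolation=cv2.INTER_CUBIC))
```

```text
(no output)
```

View pics/top0c.png

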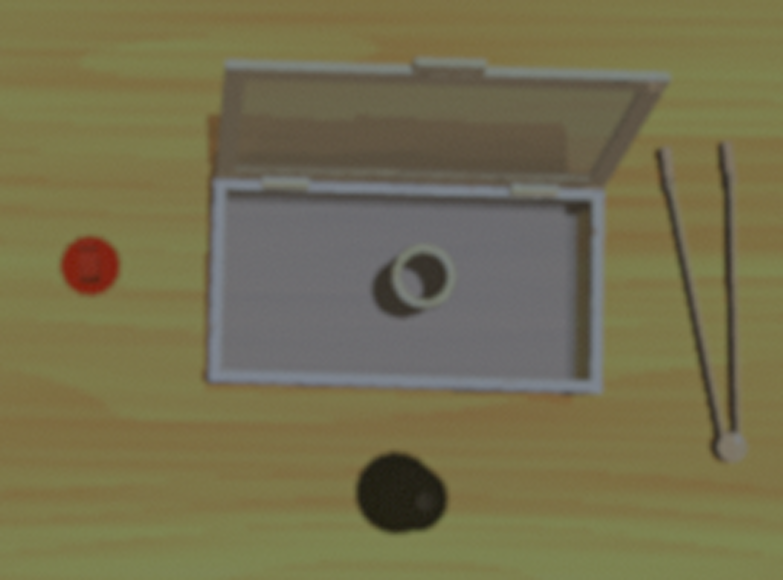

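View pics/scene0c.png

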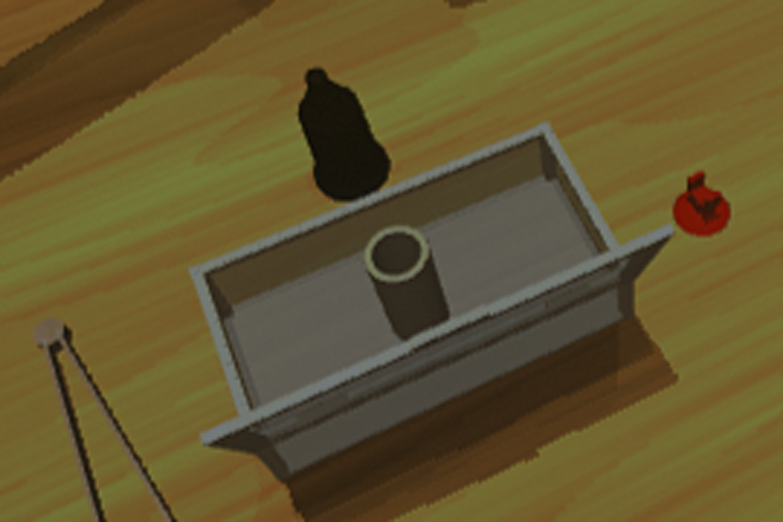

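The pictures show the box with the lid leaning back, its tab at top-crop (450,67). The tube is near the middle, with its top ring at (423,276) top-crop and (397,254) scene-crop. The bell stands in front, the clip to the left and the tongs to the right.

Run:
```python
from h import *
np.set_printoptions(precision=4,suppress=True)
t=grab_frame('top');s=grab_frame('scene')
ct=lambda a:np.array(a)/2.9+[270,80]
cs=lambda a:np.array(a)/2.9+[100,140]
C=onz(t,ct([(210,381),(601,391),(603,190),(214,183)]),.066);print(C, C.mean(0))
ex=(C[3]+C[2]-C[0]-C[1])[:2];ey=(C[0]+C[3]-C[1]-C[2])[:2]
print('yaw',np.arctan2(ex[1],ex[0]),np.arctan2(-ey[0],ey[1]),np.linalg.norm(ex)/2,np.linalg.norm(ey)/2)
def tri(a,b):
    P=[]
    for p,uv in((t,a),(s,b)):
        M=p['mtx']@p['camera_from_world'][:3]
        P.append(M)
    X=cv2.triangulatePoints(P[0],P[1],np.float64(a),np.float64(b));return (X[:3]/X[3]).ravel()
print('tube',tri(ct((423,276)),cs((397,254))),onz(t,ct((423,276)),.097),onz(s,cs((397,254)),.097))
print('rim NL',tri(ct((210,381)),cs((547,125))),'rim NR',tri(ct((601,391)),cs((192,270))))
print('lid L',tri(ct((226,62)),cs((674,230))),'lid R',tri(ct((668,76)),cs((203,440))))
print('bell top',onz(t,ct((424,500)),.115),onz(s,cs((316,75)),.115))
```

```text
[[ 0.4645  0.0204  0.066 ]
 [ 0.4603 -0.2295  0.066 ]
 [ 0.5898 -0.2321  0.066 ]
 [ 0.5923  0.0186  0.066 ]] [ 0.5267 -0.1057  0.066 ]
yaw -0.016590972520389463 -0.013650204890155664 0.12864417258419866 0.25031395860552125
tube [ 0.5308 -0.1107  0.0912] [[ 0.53   -0.1105  0.097 ]] [[ 0.5348 -0.1097  0.097 ]]
rim NL [0.4652 0.0211 0.0579] rim NR [ 0.4607 -0.2297  0.0605]
lid L [0.6419 0.0171 0.1848] lid R [ 0.6356 -0.2325  0.1843]
bell top [[ 0.3925 -0.1075  0.115 ]] [[ 0.3964 -0.107   0.115 ]]
```

Emit:
apply_moves:
  series:
    - {"jaw": 1,"dx": 35,"dy": -20,"turn": 0.1}
    - {"jaw": 1,"dx": 70,"dy": -40,"turn": 0.2}
    - {"jaw": 1,"dx": 105,"dy": -60,"turn": 0.3}
    - {"jaw": 1,"dx": 140,"dy": -80,"turn": 0.4}
    - {"jaw": 1,"dx": 175,"dy": -100,"turn": 0.46}

```text
invalid input at $.series[0]: expected keys jaw, dx, dy, dz, turn
```

Emit:
apply_moves:
  series:
    - {"jaw": 1,"dx": 35,"dy": -20,"dz": 0,"turn": 0.1}
    - {"jaw": 1,"dx": 70,"dy": -40,"dz": 0,"turn": 0.2}
    - {"jaw": 1,"dx": 105,"dy": -60,"dz": 0,"turn": 0.3}
    - {"jaw": 1,"dx": 140,"dy": -80,"dz": 0,"turn": 0.4}
    - {"jaw": 1,"dx": 175,"dy": -100,"dz": 0,"turn": 0.46}

```text
time: 1.22
tool_pos: [0.3841, -0.3975, 0.2505]
tool_rot: [0.0, 1.0, -0.011, 0.0]
contact_force: [1.4, -0.3, -0.1]
gripper_width: 0.301
grasp_force: 0.0
```

Emit:
apply_moves:
  series:
    - {"jaw": 1,"dx": 28,"dy": -30,"dz": 0,"turn": 0}
    - {"jaw": 1,"dx": 53,"dy": -62,"dz": 0,"turn": 0}
    - {"jaw": 1,"dx": 78,"dy": -94,"dz": 10,"turn": 0}
    - {"jaw": 1,"dx": 100,"dy": -125,"dz": 20,"turn": 0}
    - {"jaw": 1,"dx": 120,"dy": -155,"dz": 40,"turn": 0}

```text
time: 1.63
tool_pos: [0.5084, -0.2449, 0.2128]
tool_rot: [0.002, 1.0, -0.008, 0.002]
contact_force: [0.4, 0.1, -0.2]
gripper_width: 0.002
grasp_force: 0.0
```

Emit:
apply_moves:
  series:
    - {"jaw": 1,"dx": 12,"dy": -15,"dz": 15,"turn": 0}
    - {"jaw": 1,"dx": 22,"dy": -35,"dz": 30,"turn": 0}
    - {"jaw": 1,"dx": 22,"dy": -50,"dz": 45,"turn": 0}
    - {"jaw": 1,"dx": 22,"dy": -50,"dz": 60,"turn": 0}
    - {"jaw": 1,"dx": 22,"dy": -50,"dz": 60,"turn": 0}

```text
time: 2.05
tool_pos: [0.527, -0.1943, 0.1466]
tool_rot: [-0.001, 1.0, -0.007, -0.003]
contact_force: [-0.9, 0.2, -0.5]
gripper_width: 0.006
grasp_force: 0.0
```

Run:
```python
from h import *
print(state()['tool_pos'],state()['gripper_width'])
p=grab_frame('scene');save('s1',p)
a=cv2.imread('pics/s1.png')[100:320,100:390];cv2.imwrite('pics/s1c.png',cv2.resize(a,None,fx=2.7,fy=2.7,interpolation=cv2.INTER_CUBIC))
```

```text
[ 0.52700797 -0.19431357  0.14656956] 0.0057990963704577445
```

View pics/s1c.png

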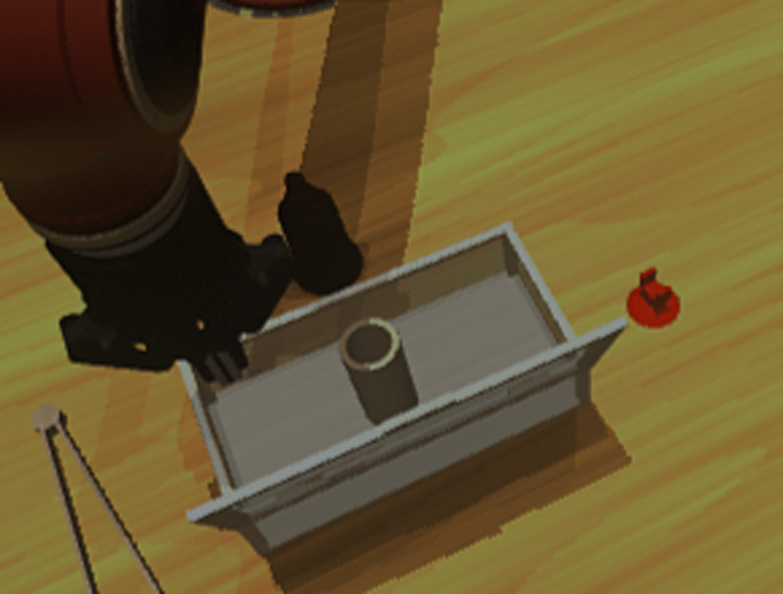

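Emit:
apply_moves:
  series:
    - {"jaw": 1,"dx": 2,"dy": 0,"dz": 15,"turn": 0}
    - {"jaw": 1,"dx": 5,"dy": 0,"dz": 30,"turn": 0}
    - {"jaw": 1,"dx": 5,"dy": -5,"dz": 42,"turn": 0}
    - {"jaw": 1,"dx": 5,"dy": -15,"dz": 45,"turn": 0}
    - {"jaw": 1,"dx": 5,"dy": -20,"dz": 45,"turn": 0}

```text
time: 2.52
tool_pos: [0.5334, -0.1754, 0.1046]
tool_rot: [-0.001, 1.0, -0.008, -0.001]
contact_force: [0.0, 0.3, 0.3]
gripper_width: 0.001
grasp_force: 0.0
```

Emit:
apply_moves:
  series:
    - {"jaw": 1,"dx": 0,"dy": -4,"dz": 0,"turn": 0}
    - {"jaw": 1,"dx": 0,"dy": -8,"dz": 0,"turn": 0}
    - {"jaw": 1,"dx": 0,"dy": -12,"dz": 0,"turn": 0}
    - {"jaw": 1,"dx": 0,"dy": -16,"dz": 0,"turn": 0}
    - {"jaw": 1,"dx": 0,"dy": -20,"dz": 0,"turn": 0}

```text
time: 2.93
tool_pos: [0.5347, -0.1561, 0.1059]
tool_rot: [0.0, 1.0, -0.008, 0.0]
contact_force: [0.1, 0.7, 0.4]
gripper_width: -0.003
grasp_force: 0.0
```

Emit:
apply_moves:
  series:
    - {"jaw": 1,"dx": 0,"dy": -4,"dz": 0,"turn": 0}
    - {"jaw": 1,"dx": 0,"dy": -8,"dz": 0,"turn": 0}
    - {"jaw": 1,"dx": 0,"dy": -12,"dz": 0,"turn": 0}
    - {"jaw": 1,"dx": 0,"dy": -16,"dz": 0,"turn": 0}
    - {"jaw": 1,"dx": 0,"dy": -16,"dz": 0,"turn": 0}

```text
time: 3.35
tool_pos: [0.5347, -0.1398, 0.1053]
tool_rot: [-0.0, 1.0, -0.008, -0.0]
contact_force: [0.2, 0.2, -0.5]
gripper_width: 0.001
grasp_force: 0.1
```

Run:
```python
from h import *
print(state()['tool_pos'],state()['contact_force'])
p=grab_frame('scene');save('s2',p)
a=cv2.imread('pics/s2.png')[100:320,100:390];cv2.imwrite('pics/s2c.png',cv2.resize(a,None,fx=2.7,fy=2.7,interpolation=cv2.INTER_CUBIC))
```

```text
[ 0.53466821 -0.13976499  0.10528079] [ 0.21433105  0.18238716 -0.54967163]
```

View pics/s2c.png

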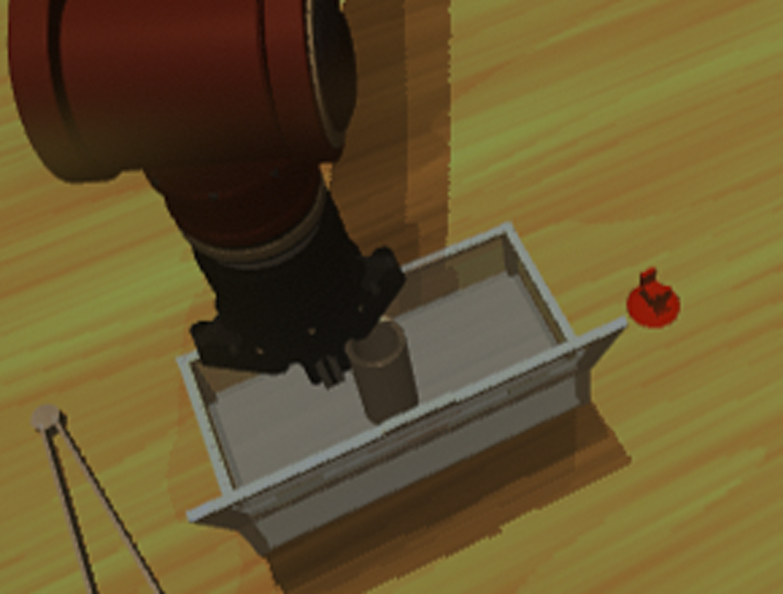

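The fingertip (crop 330,378) is just reaching the tube's side, below its top ring at (380,340); the bell is hidden behind the arm. I continue the push.

Emit:
apply_moves:
  series:
    - {"jaw": 1,"dx": -1,"dy": -4,"dz": 1,"turn": 0}
    - {"jaw": 1,"dx": -1,"dy": -8,"dz": 2,"turn": 0}
    - {"jaw": 1,"dx": -2,"dy": -12,"dz": 3,"turn": 0}
    - {"jaw": 1,"dx": -2,"dy": -16,"dz": 4,"turn": 0}
    - {"jaw": 1,"dx": -2,"dy": -20,"dz": 4,"turn": 0}

```text
time: 3.82
tool_pos: [0.5327, -0.1198, 0.1009]
tool_rot: [-0.0, 1.0, -0.008, -0.0]
contact_force: [-0.6, 0.0, 0.6]
gripper_width: 0.001
grasp_force: 0.1
```

Emit:
apply_moves:
  series:
    - {"jaw": 1,"dx": 0,"dy": -4,"dz": 0,"turn": 0}
    - {"jaw": 1,"dx": 0,"dy": -8,"dz": 0,"turn": 0}
    - {"jaw": 1,"dx": 0,"dy": -12,"dz": 0,"turn": 0}
    - {"jaw": 1,"dx": 0,"dy": -16,"dz": 0,"turn": 0}
    - {"jaw": 1,"dx": 0,"dy": -20,"dz": 0,"turn": 0}

```text
time: 4.23
tool_pos: [0.5334, -0.1, 0.1014]
tool_rot: [-0.0, 1.0, -0.008, 0.0]
contact_force: [-0.2, 0.1, -0.6]
gripper_width: -0.0
grasp_force: 0.0
```

Run:
```python
from h import *
print(state()['tool_pos'],state()['contact_force'])
p=grab_frame('scene');save('s3',p)
a=cv2.imread('pics/s3.png')[100:320,100:390];cv2.imwrite('pics/s3c.png',cv2.resize(a,None,fx=2.7,fy=2.7,interpolation=cv2.INTER_CUBIC))
```

```text
[ 0.53336793 -0.09995733  0.10136266] [-0.15312511  0.07486765 -0.57384599]
```

View pics/s3c.png

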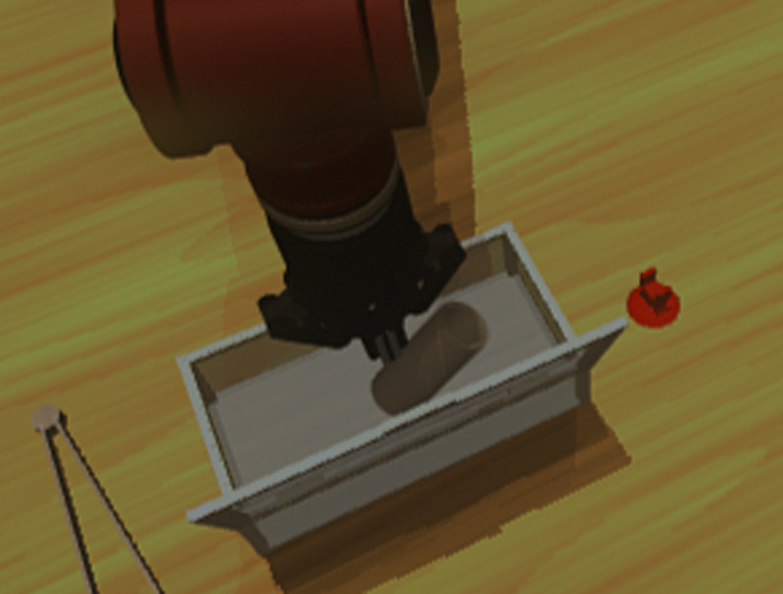

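The tube has tipped and appears to lie in the box, between crop (395,395) and (465,325). I retract upward and re-measure it.

Emit:
apply_moves:
  series:
    - {"jaw": 1,"dx": 0,"dy": 0,"dz": -30,"turn": 0}
    - {"jaw": 1,"dx": 0,"dy": 0,"dz": -65,"turn": 0}
    - {"jaw": 1,"dx": 0,"dy": 0,"dz": -100,"turn": 0}
    - {"jaw": 1,"dx": 0,"dy": 0,"dz": -135,"turn": 0}
    - {"jaw": 1,"dx": 0,"dy": 0,"dz": -160,"turn": 0}

```text
time: 4.7
tool_pos: [0.5341, -0.1005, 0.2652]
tool_rot: [0.001, 1.0, -0.008, 0.002]
contact_force: [1.1, -0.3, 0.3]
gripper_width: -0.001
grasp_force: 0.0
```

Run:
```python
from h import *
print(state()['tool_pos'],state()['contact_force'])
p=grab_frame('scene');save('s4',p)
a=cv2.imread('pics/s4.png')[100:320,100:390];cv2.imwrite('pics/s4c.png',cv2.resize(a,None,fx=2.7,fy=2.7,interpolation=cv2.INTER_CUBIC))
r=spotter.outline_of(p,'shrimp_tube')[0];c=np.argwhere(r['region'])[:,::-1]
print(r['conf'],r['extent'],onz(p,c.mean(0),.025),onz(p,cv2.boxPoints(cv2.minAreaRect(c.astype(np.float32))),.025))
```

```text
[ 0.53407528 -0.10054081  0.26521776] [ 1.07676452 -0.31761808  0.28567424]
0.89 [252.1, 220.0, 301.7, 250.5] [[ 0.53823288 -0.04271011  0.025     ]] [[ 0.51527862 -0.08370417  0.025     ]
 [ 0.52683834  0.00928375  0.025     ]
 [ 0.56462131  0.00202743  0.025     ]
 [ 0.55247687 -0.08845793  0.025     ]]
```

View pics/s4c.png

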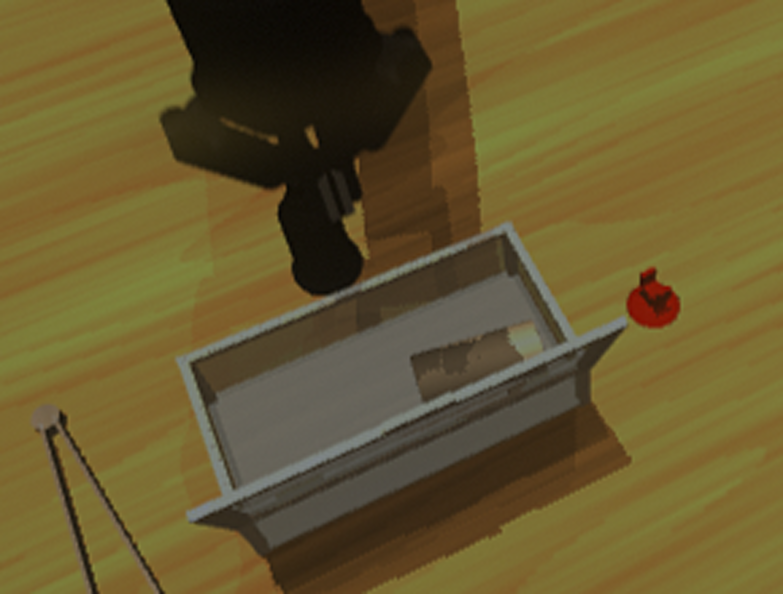

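The tube lies flat along the box, from crop (415,380) to (540,340), and about 92 mm long as measured. The bell stands in place. Next I go over the lid and behind it.

Emit:
apply_moves:
  series:
    - {"jaw": 1,"dx": 20,"dy": 0,"dz": 0,"turn": 0}
    - {"jaw": 1,"dx": 55,"dy": 0,"dz": 0,"turn": 0}
    - {"jaw": 1,"dx": 90,"dy": 2,"dz": 0,"turn": 0}
    - {"jaw": 1,"dx": 125,"dy": 4,"dz": 0,"turn": 0}
    - {"jaw": 1,"dx": 155,"dy": 6,"dz": 0,"turn": 0}

```text
time: 5.22
tool_pos: [0.6896, -0.1087, 0.2594]
tool_rot: [-0.0, 1.0, -0.008, -0.001]
contact_force: [0.8, -0.2, -0.2]
gripper_width: 0.001
grasp_force: 0.0
```

Emit:
apply_moves:
  series:
    - {"jaw": 1,"dx": 0,"dy": 0,"dz": 0,"turn": 0}
    - {"jaw": 1,"dx": 0,"dy": 0,"dz": 20,"turn": 0}
    - {"jaw": 1,"dx": 0,"dy": 0,"dz": 45,"turn": 0}
    - {"jaw": 1,"dx": 0,"dy": 0,"dz": 70,"turn": 0}
    - {"jaw": 1,"dx": 0,"dy": 0,"dz": 86,"turn": 0}

```text
time: 5.63
tool_pos: [0.6861, -0.1084, 0.1709]
tool_rot: [-0.001, 1.0, -0.008, -0.003]
contact_force: [-0.4, 0.1, -0.2]
gripper_width: 0.0
grasp_force: 0.0
```

Run:
```python
from h import *
print(state()['tool_pos'],state()['contact_force'])
p=grab_frame('top');save('t5',p)
a=cv2.imread('pics/t5.png')[40:280,270:540];cv2.imwrite('pics/t5c.png',cv2.resize(a,None,fx=2.4,fy=2.4,interpolation=cv2.INTER_CUBIC))
```

```text
[ 0.68611117 -0.10835076  0.17085508] [-0.37547954  0.11422513 -0.21837283]
```

View pics/t5c.png

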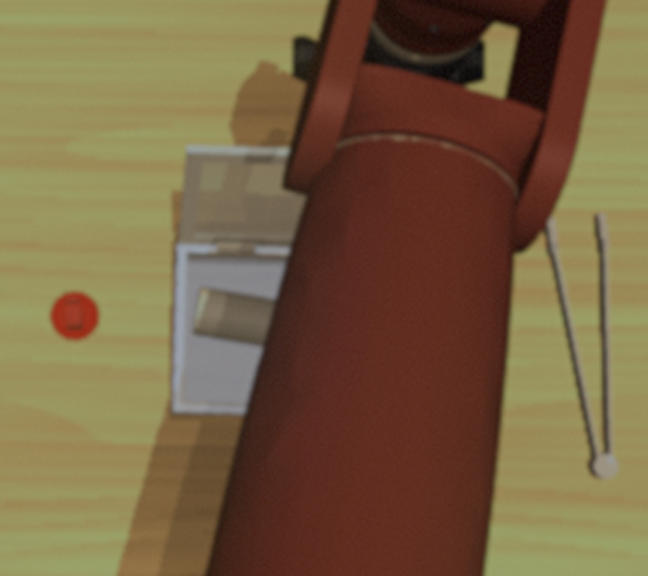

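The tool stands behind the open lid and the tube lies flat at crop (235,315). Now I pull the lid forward along its arc.

Emit:
apply_moves:
  series:
    - {"jaw": 1,"dx": -10,"dy": 0,"dz": 0,"turn": 0}
    - {"jaw": 1,"dx": -22,"dy": 0,"dz": 0,"turn": 0}
    - {"jaw": 1,"dx": -32,"dy": 0,"dz": 0,"turn": 0}
    - {"jaw": 1,"dx": -42,"dy": 0,"dz": -1,"turn": 0}
    - {"jaw": 1,"dx": -52,"dy": 0,"dz": -2,"turn": 0}

```text
time: 6.1
tool_pos: [0.636, -0.108, 0.1783]
tool_rot: [0.0, 1.0, -0.008, 0.001]
contact_force: [2.7, 0.8, 3.6]
gripper_width: 0.0
grasp_force: 0.0
```

Emit:
apply_moves:
  series:
    - {"jaw": 1,"dx": -9,"dy": 0,"dz": -1,"turn": 0}
    - {"jaw": 1,"dx": -18,"dy": 0,"dz": -2,"turn": 0}
    - {"jaw": 1,"dx": -27,"dy": 0,"dz": -3,"turn": 0}
    - {"jaw": 1,"dx": -36,"dy": 0,"dz": -3,"turn": 0}
    - {"jaw": 1,"dx": -44,"dy": 0,"dz": -2,"turn": 0}

```text
time: 6.52
tool_pos: [0.5913, -0.1074, 0.1794]
tool_rot: [0.0, 1.0, -0.008, 0.0]
contact_force: [1.2, -2.0, 1.3]
gripper_width: 0.003
grasp_force: 0.8
```

Emit:
apply_moves:
  series:
    - {"jaw": 1,"dx": -8,"dy": 0,"dz": 3,"turn": 0}
    - {"jaw": 1,"dx": -16,"dy": 0,"dz": 6,"turn": 0}
    - {"jaw": 1,"dx": -24,"dy": 0,"dz": 9,"turn": 0}
    - {"jaw": 1,"dx": -32,"dy": 0,"dz": 13,"turn": 0}
    - {"jaw": 1,"dx": -40,"dy": 0,"dz": 18,"turn": 0}

```text
time: 6.93
tool_pos: [0.5512, -0.1066, 0.1607]
tool_rot: [-0.0, 1.0, -0.008, -0.0]
contact_force: [2.1, 0.6, 1.6]
gripper_width: -0.003
grasp_force: 0.7
```

Emit:
apply_moves:
  series:
    - {"jaw": 1,"dx": -7,"dy": 0,"dz": 6,"turn": 0}
    - {"jaw": 1,"dx": -13,"dy": 0,"dz": 11,"turn": 0}
    - {"jaw": 1,"dx": -19,"dy": 0,"dz": 16,"turn": 0}
    - {"jaw": 1,"dx": -25,"dy": 0,"dz": 22,"turn": 0}
    - {"jaw": 1,"dx": -30,"dy": 0,"dz": 28,"turn": 0}

```text
time: 7.35
tool_pos: [0.5216, -0.1061, 0.1326]
tool_rot: [-0.0, 1.0, -0.008, -0.0]
contact_force: [0.9, -0.6, 0.7]
gripper_width: -0.001
grasp_force: 0.5
```

Emit:
apply_moves:
  series:
    - {"jaw": 1,"dx": -5,"dy": 0,"dz": 6,"turn": 0}
    - {"jaw": 1,"dx": -9,"dy": 0,"dz": 12,"turn": 0}
    - {"jaw": 1,"dx": -12,"dy": 0,"dz": 18,"turn": 0}
    - {"jaw": 1,"dx": -14,"dy": 0,"dz": 23,"turn": 0}
    - {"jaw": 1,"dx": -16,"dy": 0,"dz": 28,"turn": 0}

```text
time: 7.77
tool_pos: [0.506, -0.1059, 0.1047]
tool_rot: [-0.0, 1.0, -0.008, -0.0]
contact_force: [0.9, 0.0, 0.6]
gripper_width: 0.0
grasp_force: 0.4
```

Emit:
apply_moves:
  series:
    - {"jaw": 1,"dx": -2,"dy": 0,"dz": 4,"turn": 0}
    - {"jaw": 1,"dx": -2,"dy": 0,"dz": 8,"turn": 0}
    - {"jaw": 1,"dx": -2,"dy": 0,"dz": 11,"turn": 0}
    - {"jaw": 1,"dx": -2,"dy": 0,"dz": 13,"turn": 0}
    - {"jaw": 1,"dx": -2,"dy": 0,"dz": 13,"turn": 0}

```text
time: 8.18
tool_pos: [0.504, -0.1058, 0.0917]
tool_rot: [-0.0, 1.0, -0.008, -0.0]
contact_force: [0.3, 0.2, 0.2]
gripper_width: -0.004
grasp_force: 0.0
```

Emit:
apply_moves:
  series:
    - {"jaw": 1,"dx": 0,"dy": 0,"dz": 1,"turn": 0}
    - {"jaw": 1,"dx": 0,"dy": 0,"dz": 2,"turn": 0}
    - {"jaw": 1,"dx": 0,"dy": 0,"dz": 2,"turn": 0}

```text
time: 8.43
tool_pos: [0.5044, -0.1059, 0.0903]
tool_rot: [0.0, 1.0, -0.008, 0.0]
contact_force: [0.2, -1.0, -0.4]
gripper_width: 0.0
grasp_force: 0.0
```

Emit:
apply_moves:
  series:
    - {"jaw": 1,"dx": 0,"dy": 0,"dz": 1,"turn": 0}
    - {"jaw": 1,"dx": 0,"dy": 0,"dz": 1,"turn": 0}

```text
time: 8.6
tool_pos: [0.5045, -0.106, 0.09]
tool_rot: [0.0, 1.0, -0.008, 0.0]
contact_force: [-1.7, 0.4, 4.2]
gripper_width: -0.001
grasp_force: 2.1
```

Emit:
apply_moves:
  series:
    - {"jaw": 1,"dx": 0,"dy": 0,"dz": 1,"turn": 0}
    - {"jaw": 1,"dx": 0,"dy": 0,"dz": 1,"turn": 0}

```text
time: 8.77
tool_pos: [0.5045, -0.106, 0.0899]
tool_rot: [0.0, 1.0, -0.008, -0.0]
contact_force: [-5.0, 1.1, 10.6]
gripper_width: 0.002
grasp_force: 5.0
```

Rigid contact at exactly TCP z 0.090 (10.6 N), so the lid is shut. I move clear and check.

Emit:
apply_moves:
  series:
    - {"jaw": 1,"dx": 0,"dy": 0,"dz": -10,"turn": 0}
    - {"jaw": 1,"dx": 0,"dy": 0,"dz": -40,"turn": 0}
    - {"jaw": 1,"dx": 0,"dy": 0,"dz": -75,"turn": 0}
    - {"jaw": 1,"dx": 0,"dy": 0,"dz": -110,"turn": 0}
    - {"jaw": 1,"dx": 0,"dy": 0,"dz": -150,"turn": 0}

```text
time: 9.18
tool_pos: [0.5034, -0.1056, 0.2388]
tool_rot: [-0.0, 1.0, -0.008, -0.001]
contact_force: [0.1, 0.1, -0.1]
gripper_width: -0.002
grasp_force: 0.0
```

Emit:
apply_moves:
  series:
    - {"jaw": 1,"dx": 0,"dy": 0,"dz": -5,"turn": 0}
    - {"jaw": 1,"dx": 0,"dy": 0,"dz": -5,"turn": 0}
    - {"jaw": 1,"dx": 0,"dy": 0,"dz": -5,"turn": 0}

```text
time: 9.43
tool_pos: [0.5042, -0.1059, 0.2434]
tool_rot: [0.0, 1.0, -0.008, 0.0]
contact_force: [-0.7, 0.3, 0.2]
gripper_width: 0.001
grasp_force: 0.0
```

Run:
```python
from h import *
print(state()['tool_pos'],state()['contact_force'])
p=grab_frame('scene');save('s6',p)
a=cv2.imread('pics/s6.png')[100:320,100:390];cv2.imwrite('pics/s6c.png',cv2.resize(a,None,fx=2.7,fy=2.7,interpolation=cv2.INTER_CUBIC))
# expected near lid corners if shut, in crop pixels
c=np.array([[.4635,.0204,.071],[.4598,-.2295,.071]]);print((proj(p,c)-[100,100])*2.7)
```

```text
[ 0.50424696 -0.10589506  0.24338571] [-0.67139904  0.32335446  0.17112809]
[[503.910037   212.99976516]
 [169.8186483  351.18367849]]
```

View pics/s6c.png

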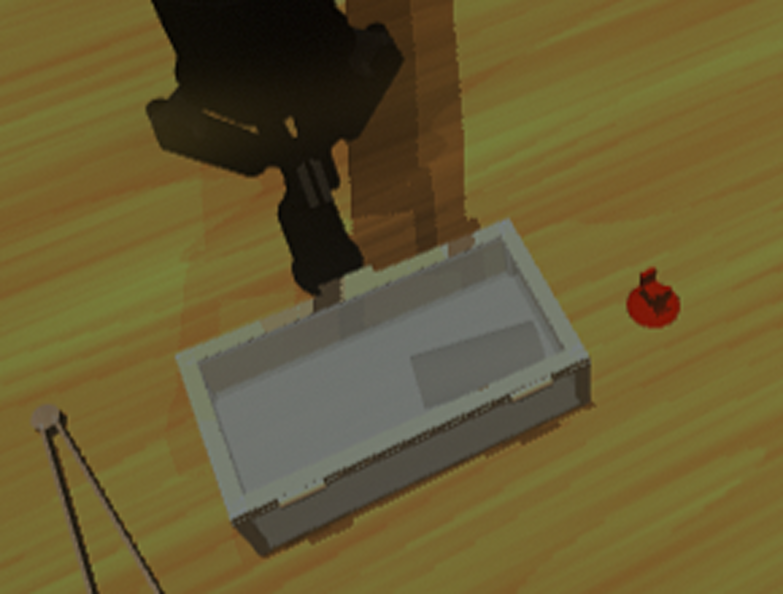

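The lid lies flat on the rim (near corners at crop (508,222) and (180,355)). The tube lies under it at (480,365), and the bystanders are unmoved.

```bash
python3 -c "
from plant import ticket
print(ticket.job_done())"
```

```text
the job is handed in; nothing more can be done
None
```

The tube was tipped flat inside the box, the lid is pushed fully shut over it, the arm is clear with the bell, clip and tongs unmoved, and the job is handed in (no verdict was returned).

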